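# Load the cap press

## Robot

A 7-joint arm with a two-finger parallel gripper is mounted at the origin on the work surface. World frame = base frame: x ahead of the robot, y to its left, z up, the work surface at z = 0. Lengths are in m, angles in rad, forces in N, time in s.
With the tool pointing down it reaches from about 0.425 to 0.925 m from the base axis. Payload 6.8 kg.
Tool frame: the origin (TCP) lies on the mounting face of the last link; the fingertips stand 173 mm ahead of it and the grasp point (between the pads) lies 155 mm ahead of it (grip_point_offset is the distance from the TCP to the grasp point, in m); x points along the fingers, z is the direction in which the jaws open and shut, and the axes are right-handed (so a half turn about x gives the same grasp; the last joint's range is limited). The gripper opens to 85 mm and grips with 20 to 120 N. Pads are 22 mm wide; open, the fingers measure 114 mm over their backs; the gripper's body (76 mm by 85 mm) begins 54 mm behind the grasp point. The pads swing forward as they close: fully open they stand 13 mm farther back than shut.
Start: joints at [1.179, 0.477, 0.022, 1.555, -0.011, 1.109, -0.083], TCP at [0.189, -0.648, 0.405] pointing down, gripper open.
Joint ranges: [-2.96, 2.96], [-0.34, 2.1], [-1.41, 1.46], [0.24, 2.44], [-1.37, 4.51], [0.17, 1.92], [-2.96, 2.96]. Speed limits (rad/s): [2.39, 2.39, 3.14, 3.14, 3.14, 3.14, 3.14].

## Interface

Orientations are given as a rotation vector (axis times angle).
In Python, from bench import * gives the robot as it stands. The module is installed in compiled form; this text tells all that it offers.
- The arm moves only by the tool servo_tool, never from a script. Its argument "motion" is a list of rows, each a list of 5 numbers: the shift along the tool's x, y, z in m, then the turn about the tool's x in degrees, then the gripper command: -1 is fully open, 1 is shut, values between are in proportion. In form: [[dx, dy, dz, turn, fingers], ...]. A call has 1 to 8 rows; each row is the pose to reach, as a shift and turn from the pose measured when the call began, along the tool's axes at that moment; what a row does not reach only later rows make up. A row lasts 1/10 s, in which the tool goes at most 50 mm and 8.59 degrees, less where a joint would pass 70% of its speed; a pose out of reach is approached as far as the arm can. A call with a gripper value outside its range is refused whole. The fingers move at their own pace and stop on an object; "force" is the grip in N (left out, the last holds). Time passes only in rows, so rows that repeat a pose let the fingers close. It gives the time, the measured TCP pose, the force and the opening at its end, in the units of the state.
- get_obs(): the state, without advancing time (a new reading comes with each control period).
- grab_frame(name): name is "scene" or "side" or "wrist"; returns the picture (384x512x3 uint8, red, green, blue); there is no depth.
- camera_params(name): a dict with "mtx" (3x3 intrinsics, pixels), "D" ([k1, k2, p1, p2, k3] as OpenCV has them; the pictures are not rectified), "world_to_cam" (4x4, takes a point from world to camera coordinates); the wrist camera has in their place "T_tool_cam" (4x4, takes a point from camera to tool coordinates, whose origin is the TCP and whose axes are the tool frame's). Camera axes: x right, y down, z forward; pixel columns grow to the right and rows downward; lengths in m; the calibration is good to about 2 mm. A picture is of the moment at which its call begins: read the wrist's pose just before it. camera_params takes no time and is no camera call.
- hand_in(): hands the job in, once; it reports no verdict.
The state is a dict: "clock": time; "joints": joint angles; "qvel": joint speeds; "tau": joint torques, N m; "tcp_pos": TCP position; "orientation": TCP orientation; "contact_force": force on the tool from outside, world axes, zero at the start; "moment": the same for the moment, N m; "grip_width": finger opening in m.
Only numpy, scipy, OpenCV 4.12 (cv2) and the standard library are available. Lean on these libraries where they do the work, as an engineer would, in place of code of your own. Each camera call takes 0.05 s, during which the arm holds its last target. There are 200 camera calls.

## Task

Load the cap press: with the fingertips, push the carrier tray along the press bed so that it slides nose first between the guides and under the low platen, fully home against the back stops, with the wound core still standing in its nest. Then press the flat start button on the operator's box all the way in and let it go. Only push: do not lift or tip the tray or the core, do not press start before the tray is home, and leave the mushroom emergency stop and everything else on the bench alone.

Things in the scene. Friction and masses are not known exactly. Their poses are not given: they have to be found in the camera images.
- press: Fixed bench press that seats plastic end caps on wound cores. Its origin lies on the table (z 0) under the lane's centre line; its x axis is the direction in which the tray is pushed in, z is up. Its flat steel bed is 12 mm thick (top at z 12 mm) and spans x -320 to +150 mm, y -110 to +110 mm.
- press_mouth (a point): Middle of the mouth of the guides, on the bed top, at press x -20 mm. Two guide bars, 12 mm high above the bed, run from here to x +105 mm with inner faces at y +-38 mm (6 mm wider in all than the tray). Before it they flare outwards back to about x -57 mm, where the opening is about 105 mm wide.
- press_platen (a point): Middle of the low platen's flat underside, press x +60 mm, z 60 mm: 4 mm above the core's top. The platen, a 16 mm plate, bridges the lane from press x +20 to +100 mm, y -80 to +80 mm. Columns, crown and cylinder above it rise to z 172 mm. The core, home, stands below this point.
- press_stop (a point): Point midway between the faces of the two back stops, on the bed top, at press x +110 mm. Home, the tray's nose touches the stops and its tail is at press x -70 mm.
- carrier: Loose aluminium carrier tray, 180 mm long (its x), 70 mm wide (y), sides 18 mm high, about 0.4 kg; origin at the centre of its underside, x points to its nose (goes in first). An end bar across its tail, 12 mm thick, rises to 28 mm above the underside; it is pushed on its outer face at x -90 mm. It starts on the bed in front of the press, skewed and off the lane's centre line.
- carrier_nose (a point): Middle of the tray's front face, 9 mm above its underside (tray x +90 mm).
- carrier_mid (a point): Centre of the tray, 9 mm above its underside.
- core_mid (a point): Centre, half-way up, of the loose wound core (one tooth of a motor stator with a white plastic end cap on top): 34 mm along the tray, 48 mm across, 34 mm high, about 0.2 kg. It stands in the tray's nest, 10 mm above the tray's underside, at tray x +40 mm, y 0, held by the side rails and two 4 mm high cross bars with 1.5 to 3 mm of play.
- start_top (a point): Top centre of the start button, a flat round push button, 28 mm in diameter, on top of the operator's box. It is pushed straight down.
- start (a joint): Travel of the start button, 0 (out) to 0.006 m (fully in); it springs back, fully in takes about 5 N.
- estop_top (a point): Top centre of the emergency stop, the 40 mm mushroom head on the same box, 76 mm from the start button. Not to be pressed.
- estop (a joint): Travel of the emergency stop, 0 (out) to 0.006 m (pressed).
- panel: Operator's box, fixed, 85 mm (its x) by 150 mm (its y) by 52 mm high, origin at the centre of its underside; start button at its y +38 mm, emergency stop at its y -38 mm.
- core_b: Spare wound core standing on the table beside the press, same size as the one in the tray; origin at the centre of its underside. To be left alone.
- core_c: Another spare wound core beside the press, origin at the centre of its underside. To be left alone.
- spool: Small spool of copper wire standing beside the bed, 76 mm in diameter, 62 mm high, origin at the centre of its underside. To be left alone.
- caliper: Digital caliper lying flat on the robot's side of the bed, 190 mm long, 13 mm high, origin under the middle of its beam. To be left alone.
- tape: Roll of yellow tape lying flat behind the operator's box, 84 mm in diameter, 19 mm high, origin at the centre of its underside. To be left alone.
- driver: Screwdriver lying on the robot's side of the press, 160 mm long. To be left alone.
- varnish: Closed jar standing near the operator's box, 52 mm in diameter, 85 mm high, origin at the centre of its underside. To be left alone.
There are look-alikes about, which are no part of the job. What is shaped like the part that bears core_mid but purple is not meant.

How it is judged:
On the way, in this order (a step that is already met when the one before it is completed fails the run):
1. the tray is home against the back stops, square, with the core upright in its nest (x of carrier_nose in the frame of press above 0.105 m and y of carrier_nose in the frame of press between -0.006 and 0.006 m and angle between the x axis of carrier and the x axis of press, either way round below 0.08 rad and angle between carrier's own z axis and vertical below 0.04 rad and z of carrier_mid in the frame of press below 0.025 m and angle between core_mid's own z axis and vertical below 0.08 rad and x of core_mid in the frame of carrier between 0.034 and 0.046 m and y of core_mid in the frame of carrier between -0.007 and 0.007 m and z of core_mid in the frame of carrier below 0.031 m), for 0.2 s.
2. the start button is pressed in (value of joint start above 0.004 m), for 0.05 s.
At the end, for the whole second after the job is handed in: The tray lies flat on the bed between the guides with its nose within 5 mm of the back stops, the core stands upright (within 0.08 rad) in its nest under the platen, everything is at rest, and the start button has been pressed at least 4 mm after that and is out again (all of step 1 and linear speed of carrier below 0.01 m/s and value of joint start below 0.0015 m and value of joint estop below 0.002 m); the robot touches nothing.
It fails at once if the tray is lifted more than 6 mm off the bed or tipped more than 0.12 rad (z of carrier_mid in the frame of press above 0.027 m or angle between carrier's own z axis and vertical above 0.12 rad).
It fails at once if the core is lifted more than 6 mm out of its nest or tipped more than 0.25 rad (angle between core_mid's own z axis and vertical above 0.25 rad or z of core_mid in the frame of carrier above 0.033 m).
It fails at once if start is pressed before the tray is home (value of joint start above 0.003 m and x of carrier_nose in the frame of press below 0.103 m).
It fails at once if the emergency stop is pressed (value of joint estop above 0.003 m).
It fails at once if something else on the bench is displaced more than 15 mm (distance of any of core_b, core_c, spool, caliper, tape, driver, varnish from where it was at the start of the episode above 0.015 m).
It also fails if it takes over 69 s, if anything falls off the work surface, if the arm or the gripper's body presses on something with over 40 N, if the wrist force passes 120 N, or if a joint passes its speed limit or range.

## Working session

There is one attempt and no reset: what is moved stays moved. The work goes in short steps, Python scripts to look and compute and a tool call to move; the robot and the scene stay as the last step left them, time stands still between calls to the robot, and variables do not carry over. Pictures are saved under pics/ and viewed, about 8 in all and at most 12, crops included, and the job is handed in when it is done.

Besides the shell and the picture viewer there is one more tool, called after "Emit:" by a JSON object that holds its "api" and its "payload", one argument or row to a line. servo_tool: Moves the arm, as the interface text tells. Its arguments: {"type":"object","properties":{"motion":{"type":"array","items":{"type":"array","items":{"type":"number"}}},"force":{"type":"number"}},"required":["motion"]}

```bash
mkdir -p pics; python3 - <<'E'
from bench import *
import cv2
print(get_obs())
for n in("scene","side"):
    p=camera_params(n);print(n,p)
    cv2.imwrite(f"pics/{n}1.png",cv2.resize(grab_frame(n)[:,:,::-1],(800,600),interpolation=cv2.INTER_CUBIC))
print(camera_params("wrist"))
E
```

```text
{'clock': 0.0, 'joints': array([ 1.17891771,  0.47779217,  0.02231177,  1.55645589, -0.01148296,
        1.10930661, -0.08308906]), 'qvel': array([ 0.0006159 , -0.00085067, -0.00067415, -0.00047293, -0.00056555,
       -0.00071466, -0.00061728]), 'tau': array([-8.34118055e-05, -5.96450758e+01,  1.60782259e+00, -2.81188881e+01,
        1.24867281e-02,  9.47058492e-03, -5.46988034e-06]), 'tcp_pos': array([ 0.18893174, -0.64772791,  0.40372834]), 'orientation': array([ 0.99865145,  1.33179608, -0.99701106]), 'contact_force': array([-0.54852248,  0.60578591,  0.01714094]), 'moment': array([0.02598834, 0.01472799, 0.01725635]), 'grip_width': 0.08531731751234782}
scene {'mtx': array([[369.60612644,   0.        , 258.18743827],
       [  0.        , 369.60612644, 193.69694552],
       [  0.        ,   0.        ,   1.        ]]), 'D': array([-0.07726735,  0.        ,  0.        ,  0.        ,  0.        ]), 'world_to_cam': array([[ 3.85293858e-01,  9.22792993e-01, -1.31702962e-03,
        -1.71839438e-01],
       [ 7.30882160e-01, -3.06035974e-01, -6.10043646e-01,
        -3.77520844e-01],

[... 573 characters left out ...]
08 , -0.7009141 , -0.6236732 ,  0.74503318],
       [ 0.        ,  0.        ,  0.        ,  1.        ]])}
{'mtx': array([[266.20248282,   0.        , 257.1694508 ],
       [  0.        , 266.20248282, 191.88210685],
       [  0.        ,   0.        ,   1.        ]]), 'D': array([0.00804306, 0.        , 0.        , 0.        , 0.        ]), 'T_tool_cam': array([[ 4.68175096e-04, -3.28894633e-01,  9.44366508e-01,
         3.05766781e-02],
       [-4.17926240e-04, -9.44366593e-01, -3.28894456e-01,
         8.42046153e-02],
       [ 9.99999803e-01, -2.40695350e-04, -5.79582618e-04,
        -4.56674007e-04],
       [ 0.00000000e+00,  0.00000000e+00,  0.00000000e+00,
         1.00000000e+00]])}
```

View pics/scene1.png

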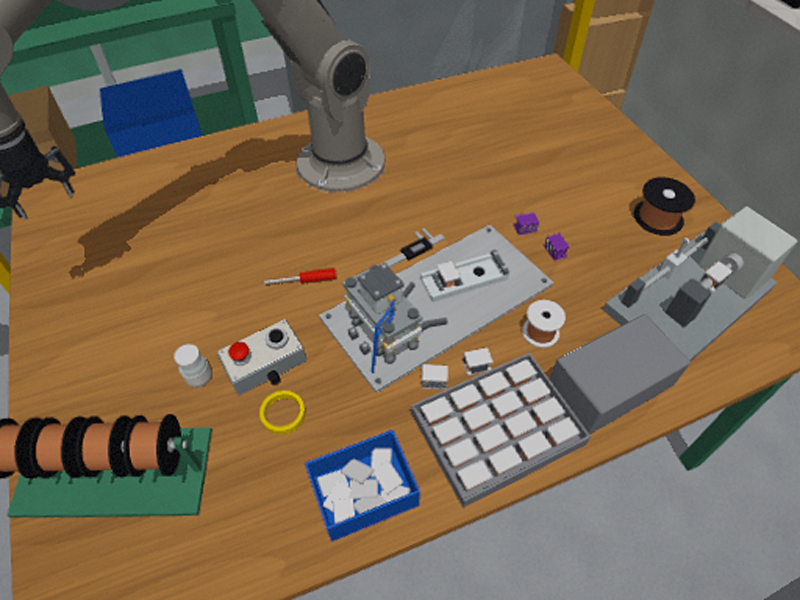

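View pics/side1.png

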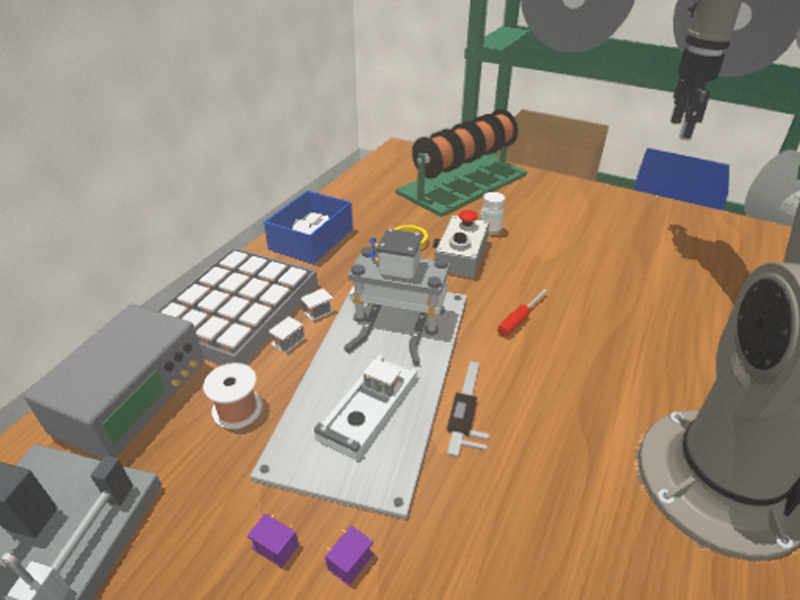

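The scene view shows the press with its bed at (440,300). The tray is at (465,272) with its tail end bar on the right, and the start button is at (277,336). The side view shows the same layout. I'll enlarge crops for reading points.

```bash
python3 - <<'E'
from bench import *
import cv2
f=grab_frame("scene")[140:252,205:358,::-1]
cv2.imwrite("pics/sc2.png",cv2.resize(f,None,fx=5,fy=5,interpolation=cv2.INTER_CUBIC))
f=grab_frame("side")[140:332,155:320,::-1]
f=cv2.resize(f,None,fx=3.1,fy=3.1,interpolation=cv2.INTER_CUBIC)
cv2.imwrite("pics/si2.png",f)
E
```

```text
(no output)
```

View pics/sc2.png

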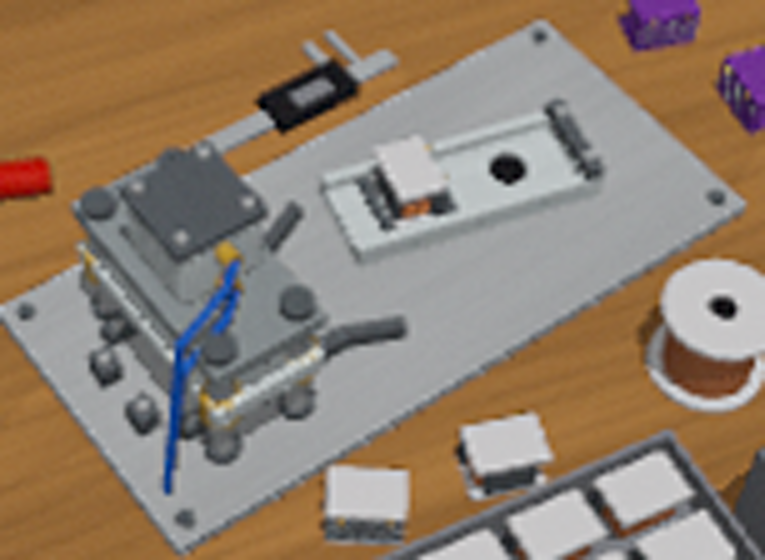

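View pics/si2.png

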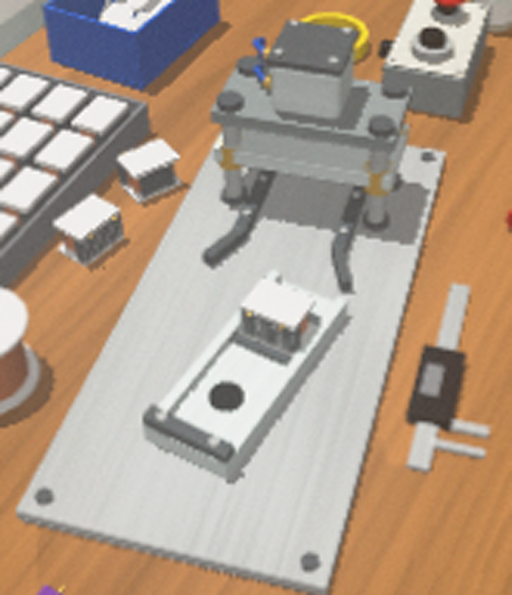

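```bash
cat > h.py <<'E'
from bench import *
import cv2, numpy as np
from scipy.optimize import least_squares
from scipy.spatial.transform import Rotation as R
def proj(P,c):
    p=camera_params(c); M=p["world_to_cam"]
    return cv2.projectPoints(np.atleast_2d(P).astype(float),cv2.Rodrigues(M[:3,:3])[0],M[:3,3],p["mtx"],p["D"])[0][:,0]
def sc(u,v): return ((u+.5)/5-.5+205,(v+.5)/5-.5+140)
def si(u,v): return ((u+.5)/3.1-.5+155,(v+.5)/3.1-.5+140)
def fu(u,v): return ((u+.5)*.64-.5,(v+.5)*.64-.5)
def w(q,L):
    x,y,a=q; c,s=np.cos(a),np.sin(a)
    return np.array([x+c*L[0]-s*L[1],y+s*L[0]+c*L[1],L[2]])
def fit(obs,q0):
    f=lambda q: np.concatenate([(proj(w(q,np.array(L)/1e3),c)[0]-px) for c,L,px in obs])
    r=least_squares(f,q0,loss="soft_l1"); print(r.x.round(4),np.degrees(r.x[2]).round(2)); print(f(r.x).reshape(-1,2).round(1).tolist()); return r.x
def tri(a,b):
    r=least_squares(lambda P:np.r_[proj(P,"scene")[0]-a,proj(P,"side")[0]-b],[.6,-.3,.06]); print(r.x.round(4),abs(r.fun).max().round(2)); return r.x
E
python3 - <<'E'
from h import *
bed=[("scene",(-320,-110,12),sc(543,20)),("scene",(-320,110,12),sc(745,205)),("scene",(150,110,12),sc(183,547)),("scene",(150,-110,12),sc(0,308)),
("side",(-320,110,12),si(20,512)),("side",(-320,-110,12),si(328,580)),("side",(150,-110,12),si(445,153))]
b=fit(bed,[.6,-.1,-1.5])
tr=[("scene",(90,-35,30),sc(322,183)),("scene",(90,35,30),sc(359,250)),("scene",(40,0,66-10),sc(412,170)),("scene",(-90,35,12),sc(603,184)),
("side",(-90,35,40),si(147,413)),("side",(-90,-35,40),si(232,453)),("side",(-90,-35,12),si(234,482)),("side",(90,-35,30),si(348,303)),("side",(40,0,56),si(278,300))]
t=fit(tr,[.6,-.1,-1.5])
# tray in press frame
a=b[2];Rm=np.array([[np.cos(a),np.sin(a)],[-np.sin(a),np.cos(a)]])
print("tray in press",(Rm@(t[:2]-b[:2])).round(4),np.degrees(t[2]-a).round(2))
s=tri(fu(277,334),fu(461,237)); e=tri(fu(238,350),fu(468,214));print(np.hypot(*(s-e)[:2]))
o=get_obs();print(R.from_rotvec(o["orientation"]).as_matrix().round(3),o["clock"])
E
```

```text
[ 0.548  -0.0372 -1.3489] -77.29
[[-1.1, -0.8], [-0.2, -1.0], [-0.9, 0.4], [-1.3, 0.1], [-1.9, -0.1], [-0.2, 2.7], [-0.4, -1.0]]
[ 0.5003  0.118  -1.5703] -89.97
[[-1.1, -1.3], [0.0, 0.1], [-1.0, -0.8], [-1.8, 0.8], [-0.4, 1.7], [-0.1, 1.2], [-0.2, -0.4], [-0.6, -1.9], [-0.2, 0.1]]
tray in press [-0.1619 -0.0125] -12.68
[ 0.5288 -0.3029  0.07  ] 0.62
[ 0.5443 -0.3807  0.0796] 0.32
0.07926581691556595
[[-0.     0.96   0.28 ]
 [ 0.001  0.28  -0.96 ]
 [-1.    -0.    -0.001]] 0.2
```

The tray is at press (-162, -12) mm with -12.7° yaw. Plan:
1. Nudge the nose side toward +y with shut fingertips.
2. Push the tail with two fingertips.

First I bring the arm over.

Emit:
{"api": "servo_tool", "payload": {
  "motion": [
    [0,0.334,-0.213,0,1],
    [0,0.334,-0.213,0,1],
    [0,0.334,-0.213,0,1],
    [0,0.334,-0.213,0,1],
    [0,0.334,-0.213,0,1],
    [0,0.334,-0.213,0,1],
    [0,0.334,-0.213,0,1],
    [0,0.334,-0.213,0,1]
  ]
}}

```text
clock: 1.0
tcp_pos: [0.4512, -0.3477, 0.4044]
orientation: [0.998, 1.331, -0.996]
contact_force: [0.8, -0.5, 0.3]
grip_width: -0.0001
```

```bash
cat >> h.py <<'E'
B=np.array([.548,-.0372,-1.3489])
def to(px,py,yaw=None,b=B):
    """tool shift to press-frame (px,py) m for TCP; yaw: wanted press-frame azimuth of tool y, deg"""
    o=get_obs();M=R.from_rotvec(o["orientation"]).as_matrix();t=w(b,[px,py,0]);d=t-o["tcp_pos"];d[2]=0
    az=np.degrees(np.arctan2(M[1,1],M[0,1])-b[2])
    print("clk",o["clock"].round(2),"tcp",o["tcp_pos"].round(4),"press",where(b),"az_y",az.round(1),"shift",(M.T@d).round(4),"turn",None if yaw is None else round((az-yaw+180)%360-180,1),"F",o["contact_force"].round(1),"xaxis",M[:,0].round(3),"w",round(o["grip_width"],4))
def where(b=B):
    p=get_obs()["tcp_pos"];a=b[2];d=p[:2]-b[:2]
    return (np.array([[np.cos(a),np.sin(a)],[-np.sin(a),np.cos(a)]])@d).round(4)
E
python3 -c "
from h import *
to(-.0965,-.091,90)"
```

```text
Traceback (most recent call last):
  File "h.py", line 24, in to
    print("clk",o["clock"].round(2),"tcp",o["tcp_pos"].round(4),"press",where(b),"az_y",az.round(1),"shift",(M.T@d).round(4),"turn",None if yaw is None else round((az-yaw+180)%360-180,1),"F",o["contact_force"].round(1),"xaxis",M[:,0].round(3),"w",round(o["grip_width"],4))
                ^^^^^^^^^^^^^^^^
AttributeError: 'float' object has no attribute 'round'
```

```bash
sed -i 's/o\["clock"\].round(2)/round(o["clock"],2)/' h.py
python3 -c "
from h import *
to(-.0965,-.091,90)"
```

```text
clk 1.0 tcp [ 0.4512 -0.3477  0.4044] press [ 0.2816 -0.1628] az_y 93.6 shift [ 0.0004  0.0953 -0.3729] turn 3.6 F [ 0.8 -0.5  0.3] xaxis [-0.     0.001 -1.   ] w -0.0001
```

Emit:
{"api": "servo_tool", "payload": {
  "motion": [
    [0,0.095,-0.373,3.6,1],
    [0,0.095,-0.373,3.6,1],
    [0,0.095,-0.373,3.6,1],
    [0,0.095,-0.373,3.6,1],
    [0,0.095,-0.373,3.6,1],
    [0,0.095,-0.373,3.6,1],
    [0,0.095,-0.373,3.6,1],
    [0.1,0.095,-0.373,3.6,1]
  ]
}}

```text
clock: 1.8
tcp_pos: [0.4404, 0.0228, 0.3625]
orientation: [1.048, 1.3, -1.03]
contact_force: [2.1, -0.1, 1.0]
grip_width: -0.0001
```

```bash
python3 -c "
from h import *
to(-.0965,-.091,90)"
```

```text
clk 1.8 tcp [0.4404 0.0228 0.3625] press [-0.0822 -0.0918] az_y 90.3 shift [ 0.      0.0008 -0.0143] turn 0.3 F [ 2.1 -0.1  1. ] xaxis [ 0.013  0.004 -1.   ] w -0.0001
```

Descend to TCP z ≈ 0.200 and look.

Emit:
{"api": "servo_tool", "payload": {
  "motion": [
    [0.05,0.001,-0.014,0,1],
    [0.1,0.001,-0.014,0,1],
    [0.14,0.001,-0.014,0,1],
    [0.162,0.001,-0.014,0,1],
    [0.162,0.001,-0.014,0,1],
    [0.162,0.001,-0.014,0,1]
  ]
}}

```text
clock: 2.4
tcp_pos: [0.4405, 0.0373, 0.2008]
orientation: [1.047, 1.3, -1.03]
contact_force: [-0.2, 0.4, 1.1]
grip_width: 0.0005
```

```bash
python3 -c "
from h import *
to(-.0965,-.091,90)
f=grab_frame('side')[190:310,175:335,::-1]
cv2.imwrite('pics/si3.png',cv2.resize(f,None,fx=5,fy=5,interpolation=cv2.INTER_CUBIC))
o=get_obs();M=R.from_rotvec(o['orientation']).as_matrix()
print((proj(o['tcp_pos']+M[:,0]*.173,'side')-[175,190])*5)"
```

```text
clk 2.4 tcp [0.4405 0.0373 0.2008] press [-0.0963 -0.0884] az_y 90.3 shift [-0.     -0.0026 -0.0002] turn 0.3 F [-0.2  0.4  1.1] xaxis [ 0.013  0.003 -1.   ] w 0.0005
[[487.84623342 257.84524541]]
```

View pics/si3.png

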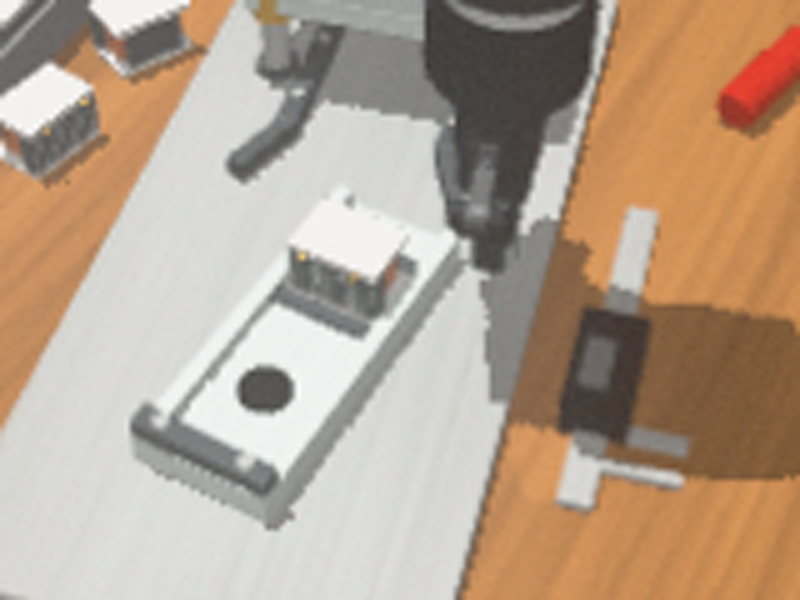

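The shut fingertip is at (490,270), just beside the tray's nose corner at (460,240), which agrees with the 173 mm tip length. I lower it a little and nudge toward +y.

Emit:
{"api": "servo_tool", "payload": {
  "motion": [
    [0.007,0,0,0,1],
    [0.007,0.008,0,0,1],
    [0.007,0.015,0,0,1],
    [0.007,0.022,0,0,1],
    [0.007,0.029,0,0,1],
    [0.007,0.035,0,0,1],
    [0.007,0.04,0,0,1],
    [0.007,0.041,0,0,1]
  ]
}}

```text
clock: 3.25
tcp_pos: [0.4818, 0.0469, 0.1952]
orientation: [1.049, 1.299, -1.028]
contact_force: [-1.2, -1.6, -0.2]
grip_width: 0.0
```

Emit:
{"api": "servo_tool", "payload": {
  "motion": [
    [0,0,0,0,1],
    [0,-0.01,0,0,1],
    [0,-0.035,0,0,1],
    [-0.05,-0.035,0.0,0,1],
    [-0.1,-0.035,0.03,0,1],
    [-0.1,-0.035,0.03,0,1]
  ]
}}

```text
clock: 3.85
tcp_pos: [0.4544, 0.008, 0.2989]
orientation: [1.054, 1.29, -1.023]
contact_force: [1.8, -0.7, -0.1]
grip_width: -0.0
```

```bash
python3 -c "
from h import *
to(-.0965,-.091,90)
for c,n,r in(('side','si4',(190,310,175,335)),('scene','sc4',(140,250,240,360))):
  f=grab_frame(c)[r[0]:r[1],r[2]:r[3],::-1]
  cv2.imwrite(f'pics/{n}.png',cv2.resize(f,None,fx=5,fy=5,interpolation=cv2.INTER_CUBIC))"
```

```text
clk 3.85 tcp [0.4544 0.008  0.2989] press [-0.0647 -0.0813] az_y 90.2 shift [-0.0003 -0.0095 -0.0319] turn 0.2 F [ 1.8 -0.7 -0.1] xaxis [ 0.025  0.004 -1.   ] w -0.0
```

View pics/si4.png

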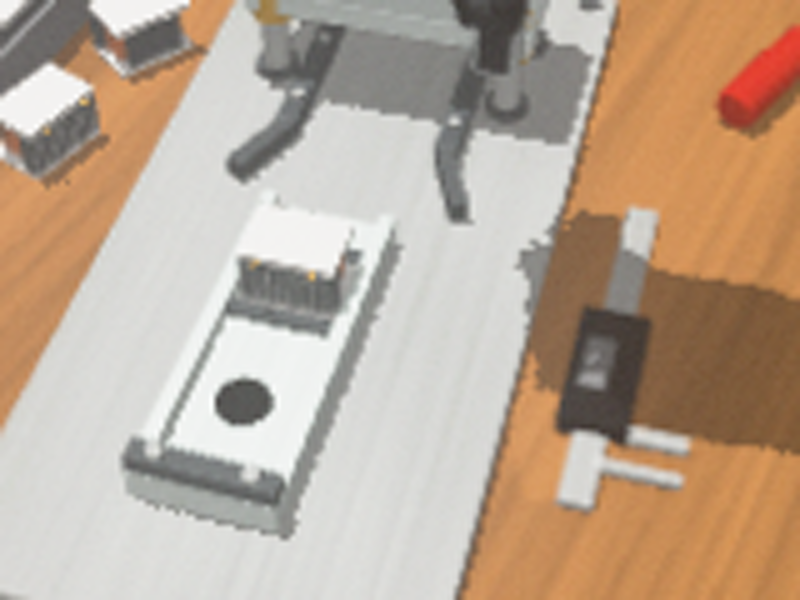

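The nudge worked: the tray is nearly parallel to the lane, with its tail's lower corners at (127,492) and (287,537) and its nose at (395,228). Fit the pose.

```bash
cat >> h.py <<'E'
def inpress(t,b=B):
    a=b[2];d=t[:2]-b[:2]
    print("in press",(np.array([[np.cos(a),np.sin(a)],[-np.sin(a),np.cos(a)]])@d).round(4),np.degrees(t[2]-a).round(2))
E
python3 - <<'E'
from h import *
s4=lambda u,v:((u+.5)/5-.5+175,(v+.5)/5-.5+190)
tr=[("side",(-90,35,12),s4(127,492)),("side",(-90,-35,12),s4(289,537)),("side",(90,-35,30),s4(395,230)),("side",(40,0,56),s4(297,240)),("side",(-90,35,40),s4(124,460)),("side",(-90,-35,40),s4(283,500))]
inpress(fit(tr,[.5,.118,-1.5]))
# check guides flare tip and bed side edge with B
for P in [(-57,-52,24),(-57,52,24),(-320,-110,12),(150,-110,12)]: print(P,(proj(w(B,np.array(P)/1e3),'side')[0]-[175,190])*5)
to(-.285,-.003,0)
E
```

```text
[ 0.5121  0.1308 -1.3697] -78.48
[[0.9, 1.6], [-1.2, 0.1], [0.4, -2.2], [0.0, -0.2], [0.3, 0.2], [-0.5, -0.2]]
in press [-0.1718  0.0019] -1.19
(-57, -52, 24) [439.83770449 196.67102797]
(-57, 52, 24) [246.14884283 160.38449366]
(-320, -110, 12) [426.49926059 697.41833847]
(150, -110, 12) [614.16768791  -9.71672166]
clk 3.95 tcp [0.4534 0.0088 0.2962] press [-0.0657 -0.0822] az_y 90.2 shift [ 0.0016  0.08   -0.2191] turn 90.2 F [-0.4  0.3  0.3] xaxis [ 0.02   0.004 -1.   ] w 0.0001
```

Emit:
{"api": "servo_tool", "payload": {
  "motion": [
    [0,0.01,-0.03,-8,0.15],
    [0,0.03,-0.07,-16,0.15],
    [0,0.05,-0.11,-24,0.15],
    [0,0.07,-0.15,-32,0.15],
    [0,0.08,-0.19,-40,0.15],
    [0,0.08,-0.227,-48,0.15],
    [0,0.08,-0.227,-56,0.15],
    [0,0.08,-0.227,-64,0.15]
  ]
}}

```text
clock: 4.75
tcp_pos: [0.4785, 0.2504, 0.2959]
orientation: [0.176, 1.547, -0.165]
contact_force: [-0.4, -0.4, 0.1]
grip_width: 0.036
```

```bash
python3 -c "
from h import *
to(-.293,0.001,180)
print(get_obs()['joints'].round(2))"
```

```text
clk 4.75 tcp [0.4785 0.2504 0.2959] press [-0.2959 -0.0045] az_y 154.8 shift [ 0.0001 -0.0003  0.0062] turn -25.2 F [-0.4 -0.4  0.1] xaxis [ 0.018  0.005 -1.   ] w 0.036
[-0.06  0.47 -0.68  1.95  0.4   0.84 -1.17]
```

Emit:
{"api": "servo_tool", "payload": {
  "motion": [
    [0.03,0,0.006,-8.4,0.15],
    [0.06,0,0.006,-16.8,0.15],
    [0.085,0,0.006,-25.2,0.15],
    [0.102,0,0.006,-25.2,0.15],
    [0.102,0,0.006,-25.2,0.15],
    [0.102,0,0.006,-25.2,0.15]
  ]
}}

```text
clock: 5.35
tcp_pos: [0.4857, 0.2503, 0.194]
orientation: [-0.17, 1.547, 0.176]
contact_force: [-0.1, -0.1, 0.5]
grip_width: 0.0364
```

```bash
python3 -c "
from h import *
to(-.081,0.000,180)
f=grab_frame('side')[190:340,155:335,::-1]
cv2.imwrite('pics/si5.png',cv2.resize(f,None,fx=4,fy=4,interpolation=cv2.INTER_CUBIC))"
```

```text
clk 5.35 tcp [0.4857 0.2503 0.194 ] press [-0.2942  0.0025] az_y 179.9 shift [-0.0004 -0.2132 -0.0023] turn -0.1 F [-0.1 -0.1  0.5] xaxis [ 0.017  0.005 -1.   ] w 0.0364
```

View pics/si5.png

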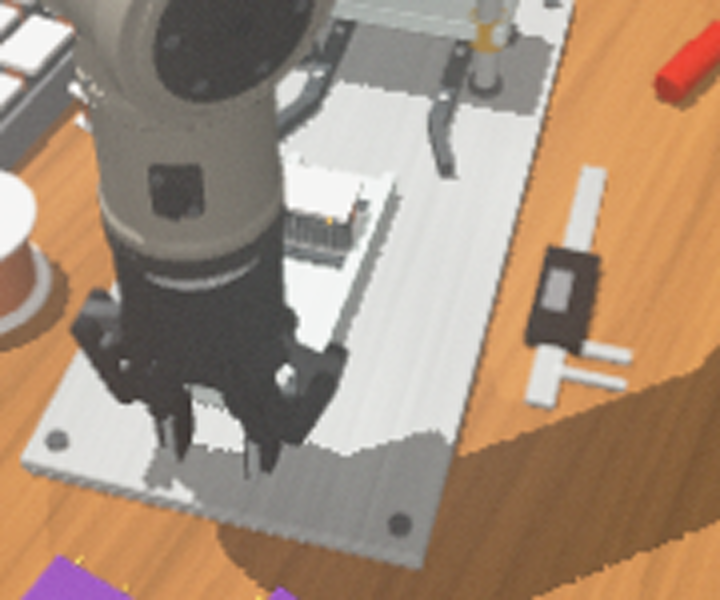

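Both fingertips straddle the centre line behind the tail, at (180,455) and (260,470). I push forward.

Emit:
{"api": "servo_tool", "payload": {
  "motion": [
    [0,-0.008,0,0,0.15],
    [0,-0.014,0,0,0.15],
    [0,-0.02,0,0,0.15],
    [0,-0.03,0,0,0.15],
    [0,-0.042,0,0,0.15],
    [0,-0.054,0,0,0.15],
    [0,-0.066,0,0,0.15],
    [0,-0.074,0,0,0.15]
  ]
}}

```text
clock: 6.2
tcp_pos: [0.5028, 0.1784, 0.1953]
orientation: [-0.168, 1.543, 0.178]
contact_force: [-0.5, 6.1, 2.6]
grip_width: 0.0364
```

```bash
python3 -c "
from h import *
to(-.081,0.000,180)
f=grab_frame('scene')[140:240,230:360,::-1]
cv2.imwrite('pics/sc5.png',cv2.resize(f,None,fx=6,fy=6,interpolation=cv2.INTER_CUBIC))"
```

```text
clk 6.2 tcp [0.5028 0.1784 0.1953] press [-0.2203  0.0033] az_y 180.0 shift [-0.0007 -0.1393 -0.0032] turn -0.0 F [-0.5  6.1  2.6] xaxis [ 0.02   0.009 -1.   ] w 0.0364
```

View pics/sc5.png

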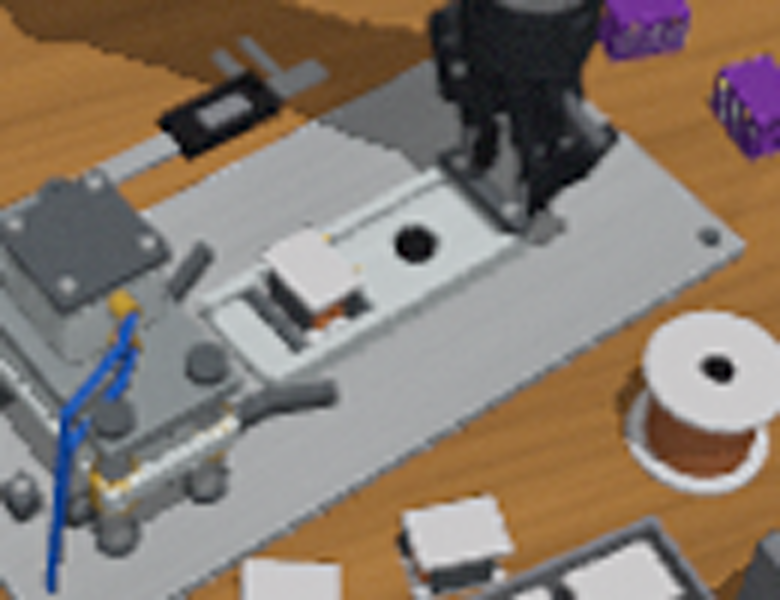

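The tray is entering the flares centred, nose at (230,340) and core standing. I continue.

Emit:
{"api": "servo_tool", "payload": {
  "motion": [
    [0,-0.01,0,0,0.15],
    [0,-0.02,0,0,0.15],
    [0,-0.03,0,0,0.15],
    [0,-0.04,0,0,0.15],
    [0,-0.05,0,0,0.15],
    [0,-0.06,0,0,0.15],
    [0,-0.07,0,0,0.15],
    [0,-0.075,0,0,0.15]
  ]
}}

```text
clock: 7.05
tcp_pos: [0.519, 0.1051, 0.1955]
orientation: [-0.166, 1.543, 0.179]
contact_force: [-3.3, 8.1, 4.1]
grip_width: 0.0364
```

```bash
python3 -c "
from h import *
to(-.081,0.000,180)"
```

```text
clk 7.05 tcp [0.519  0.1051 0.1955] press [-0.1451  0.0031] az_y 179.9 shift [-0.0005 -0.0641 -0.0029] turn -0.1 F [-3.3  8.1  4.1] xaxis [ 0.02   0.011 -1.   ] w 0.0364
```

Emit:
{"api": "servo_tool", "payload": {
  "motion": [
    [0,-0.01,-0.001,0,0.15],
    [0,-0.02,-0.002,0,0.15],
    [0,-0.03,-0.002,0,0.15],
    [0,-0.038,-0.002,0,0.15],
    [0,-0.046,-0.002,0,0.15],
    [0,-0.052,-0.002,0,0.15],
    [0,-0.056,-0.002,0,0.15],
    [0,-0.058,-0.002,0,0.15]
  ]
}}

```text
clock: 7.85
tcp_pos: [0.5275, 0.0515, 0.1954]
orientation: [-0.163, 1.546, 0.185]
contact_force: [-10.5, 14.7, 9.5]
grip_width: 0.036
```

Emit:
{"api": "servo_tool", "payload": {
  "motion": [
    [0,-0.003,0,0,0.15],
    [0,-0.006,0,0,0.15],
    [0,-0.008,0,0,0.15]
  ]
}}

```text
clock: 8.15
tcp_pos: [0.5286, 0.0449, 0.1955]
orientation: [-0.162, 1.546, 0.188]
contact_force: [-3.6, 7.3, 4.0]
grip_width: 0.0362
```

```bash
python3 -c "
from h import *
to(-.081,0.000,180)"
```

```text
clk 8.15 tcp [0.5286 0.0449 0.1955] press [-0.0843 -0.0009] az_y 180.1 shift [-0.     -0.0033  0.0009] turn 0.1 F [-3.6  7.3  4. ] xaxis [ 0.016  0.018 -1.   ] w 0.0362
```

Emit:
{"api": "servo_tool", "payload": {
  "motion": [
    [0,-0.003,0,0,0.15],
    [0,-0.006,0,0,0.15],
    [0,-0.008,0,0,0.15],
    [0,-0.008,0,0,0.15]
  ]
}}

```text
clock: 8.55
tcp_pos: [0.5298, 0.0379, 0.1955]
orientation: [-0.16, 1.547, 0.189]
contact_force: [-2.7, 6.2, 3.1]
grip_width: 0.0364
```

```bash
python3 -c "
from h import *
to(-.081,0.000,180)"
```

```text
clk 8.55 tcp [0.5298 0.0379 0.1955] press [-0.0773 -0.0012] az_y 180.1 shift [0.0001 0.0037 0.0012] turn 0.1 F [-2.7  6.2  3.1] xaxis [ 0.015  0.02  -1.   ] w 0.0364
```

Emit:
{"api": "servo_tool", "payload": {
  "motion": [
    [0,-0.003,0,0,0.15],
    [0,-0.006,0,0,0.15],
    [0,-0.008,0,0,0.15],
    [0,-0.008,0,0,0.15]
  ]
}}

```text
clock: 8.95
tcp_pos: [0.5301, 0.0361, 0.1957]
orientation: [-0.156, 1.546, 0.201]
contact_force: [-5.2, 21.4, 0.2]
grip_width: 0.0362
```

```bash
python3 -c "
from h import *
to(-.081,0.000,180)
f=grab_frame('side')[150:280,200:320,::-1]
cv2.imwrite('pics/si6.png',cv2.resize(f,None,fx=4.6,fy=4.6,interpolation=cv2.INTER_CUBIC))
f=grab_frame('scene')[140:240,200:330,::-1]
cv2.imwrite('pics/sc6.png',cv2.resize(f,None,fx=6,fy=6,interpolation=cv2.INTER_CUBIC))"
```

```text
clk 8.95 tcp [0.5301 0.0361 0.1957] press [-0.0754 -0.0013] az_y 180.3 shift [0.0002 0.0056 0.0014] turn 0.3 F [-5.2 21.4  0.2] xaxis [ 0.014  0.03  -0.999] w 0.0362
```

View pics/sc6.png

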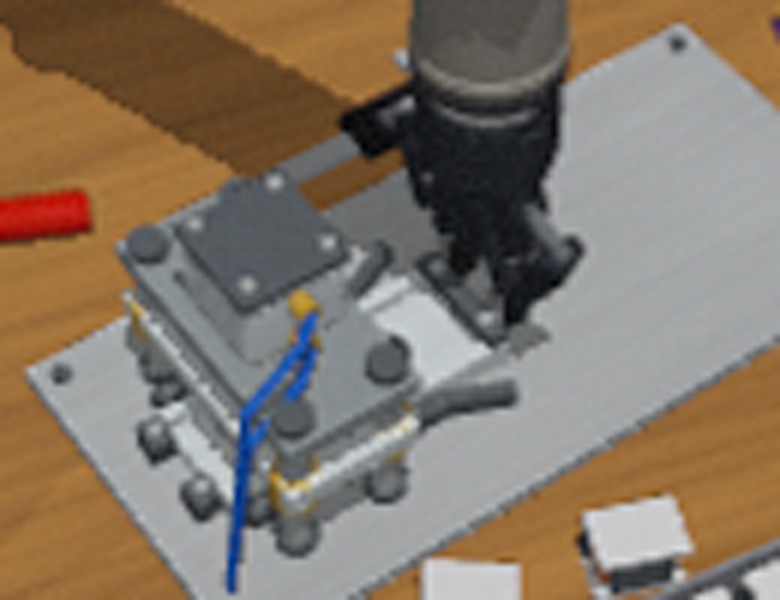

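The push stalled at 21 N. The tray nose has reached the stop blocks at (160,440) and (205,495). I back off, rise and go over to the start button.

Emit:
{"api": "servo_tool", "payload": {
  "motion": [
    [0,0.006,0,0,0.15],
    [0,0.03,0,0,0.15],
    [-0.05,0.03,0,0,0.15],
    [-0.1,0.03,0,0,0.4],
    [-0.15,0.03,0,0,1],
    [-0.2,0.03,0,0,1],
    [-0.23,0.03,0,0,1],
    [-0.23,0.03,0,0,1]
  ]
}}

```text
clock: 9.85
tcp_pos: [0.5211, 0.058, 0.4308]
orientation: [-0.156, 1.538, 0.197]
contact_force: [0.3, -0.1, 0.6]
grip_width: -0.0001
```

```bash
python3 -c "
from h import *
to(.215,-.077,180)"
```

```text
clk 9.85 tcp [0.5211 0.058  0.4308] press [-0.0988 -0.0053] az_y 180.2 shift [-0.0093 -0.3134 -0.0728] turn 0.2 F [ 0.3 -0.1  0.6] xaxis [ 0.022  0.029 -0.999] w -0.0001
```

View pics/si6.png

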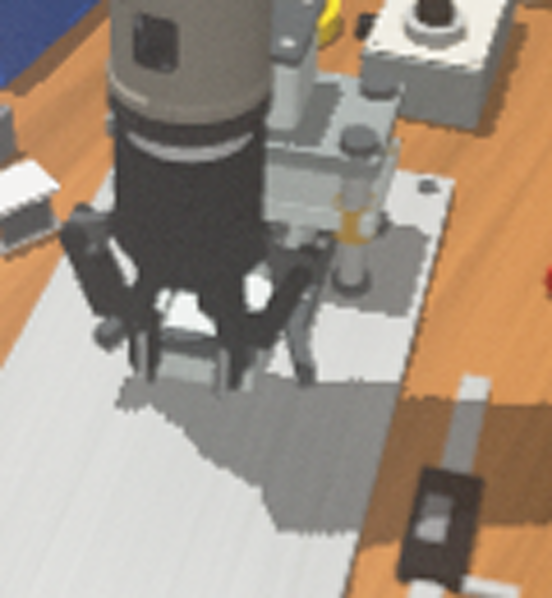

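The side view shows both fingertips flat on the tail bar with the tray square between the guides. Next I move over the button.

Emit:
{"api": "servo_tool", "payload": {
  "motion": [
    [0,-0.35,-0.073,0,1],
    [0,-0.35,-0.073,0,1],
    [0,-0.35,-0.073,0,1],
    [0,-0.35,-0.073,0,1],
    [0,-0.35,-0.073,0,1],
    [0,-0.35,-0.073,0,1],
    [0,-0.35,-0.073,0,1],
    [0,-0.35,-0.073,0,1]
  ]
}}

```text
clock: 10.65
tcp_pos: [0.5259, -0.3079, 0.4181]
orientation: [-0.149, 1.543, 0.187]
contact_force: [0.0, 0.4, 0.2]
grip_width: -0.0
```

```bash
python3 - <<'E'
from h import *
to(.255,-.077,180)
o=get_obs();W=grab_frame("wrist")[:,:,::-1]
M=np.eye(4);M[:3,:3]=R.from_rotvec(o["orientation"]).as_matrix();M[:3,3]=o["tcp_pos"]
p=camera_params("wrist");C=np.linalg.inv(M@p["T_tool_cam"])
np.savez("w7.npz",C=C)
pr=cv2.projectPoints(np.array([[.5288,-.3029,.066],[.5443,-.3807,.076]]),cv2.Rodrigues(C[:3,:3])[0],C[:3,3],p["mtx"],p["D"])[0];print(pr)
S=grab_frame("scene")[150:240,200:330,::-1]
a=cv2.resize(W,(500,375));b=cv2.resize(S,(300,208),interpolation=cv2.INTER_CUBIC)
c=np.zeros((375,800,3),np.uint8);c[:,:500]=a;c[:208,500:]=b
cv2.imwrite("pics/w7.png",c)
E
```

```text
clk 10.65 tcp [ 0.5259 -0.3079  0.4181] press [ 0.2592 -0.0812] az_y 179.6 shift [0.0002 0.0043 0.0041] turn -0.4 F [0.  0.4 0.2] xaxis [ 0.018  0.026 -0.999] w -0.0
[[[254.37292482 174.47393289]]

 [[253.63308175 235.3702979 ]]]
```

View pics/w7.png

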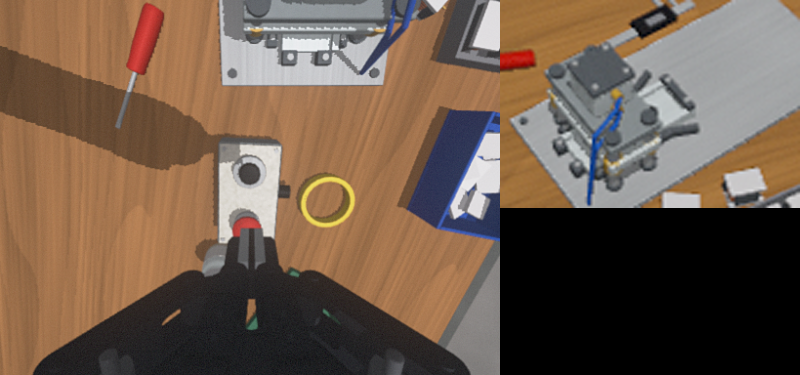

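The wrist view shows the start button at (249,172), scaled (255,176), against a prediction of (254,174). It also shows the tray nose flush on both stops at (290,55), and no core has tipped. The fingertip is over the button, so I descend.

Emit:
{"api": "servo_tool", "payload": {
  "motion": [
    [0.05,-0.002,-0.001,0,1],
    [0.1,-0.003,-0.002,0,1],
    [0.14,-0.005,-0.004,0,1],
    [0.16,-0.005,-0.004,0,1],
    [0.16,-0.005,-0.004,0,1]
  ]
}}

```text
clock: 11.25
tcp_pos: [0.526, -0.3007, 0.2552]
orientation: [-0.15, 1.547, 0.2]
contact_force: [-0.2, 0.7, 0.7]
grip_width: 0.0
```

Emit:
{"api": "servo_tool", "payload": {
  "motion": [
    [0.003,0,0,0,1],
    [0.006,0,0,0,1],
    [0.009,0,0,0,1],
    [0.012,0,0,0,1]
  ]
}}

```text
clock: 11.65
tcp_pos: [0.5267, -0.3002, 0.2443]
orientation: [-0.151, 1.545, 0.199]
contact_force: [0.8, 0.7, 3.4]
grip_width: -0.0001
```

```bash
python3 -c "
from h import *
to(.255,-.077,180)
o=get_obs();print(o['tcp_pos']+.173*R.from_rotvec(o['orientation']).as_matrix()[:,0])"
```

```text
clk 11.65 tcp [ 0.5267 -0.3002  0.2443] press [ 0.2518 -0.0787] az_y 180.1 shift [-0.0001 -0.0032  0.0017] turn 0.1 F [0.8 0.7 3.4] xaxis [ 0.015  0.032 -0.999] w -0.0001
[ 0.52925886 -0.29454851  0.07139712]
```

Contact at tip z ≈ 0.071, but the tip is 9 mm off the button's centre because of the slight tilt. I back off, shift and press.

Emit:
{"api": "servo_tool", "payload": {
  "motion": [
    [-0.01,0,0,0,1],
    [-0.01,-0.009,0,0,1],
    [-0.01,-0.009,0,0,1]
  ]
}}

```text
clock: 11.95
tcp_pos: [0.5287, -0.3113, 0.2548]
orientation: [-0.151, 1.544, 0.196]
contact_force: [-0.8, 0.3, -0.3]
grip_width: 0.0001
```

Emit:
{"api": "servo_tool", "payload": {
  "motion": [
    [0.004,0,0,0,1],
    [0.008,0,0,0,1],
    [0.011,0,0,0,1],
    [0.014,0,0,0,1],
    [0.016,0,0,0,1],
    [0.018,0,0,0,1]
  ]
}}

```text
clock: 12.55
tcp_pos: [0.5293, -0.3111, 0.2406]
orientation: [-0.153, 1.546, 0.193]
contact_force: [-17.3, 1.5, 50.6]
grip_width: -0.0004
```

```bash
python3 -c "
from h import *
o=get_obs();print(o['contact_force'],o['tcp_pos']+.173*R.from_rotvec(o['orientation']).as_matrix()[:,0])"
```

```text
[-17.25261361   1.54718576  50.62970716] [ 0.53181645 -0.30640273  0.06771148]
```

Force jumped to 50 N at tip z 0.068. I'll release and step the press again, to profile where the spring ends and confirm the travel.

Emit:
{"api": "servo_tool", "payload": {
  "motion": [
    [-0.005,0,-0.003,0,1],
    [-0.012,0,-0.003,0,1],
    [-0.012,0,-0.003,0,1]
  ]
}}

```text
clock: 12.85
tcp_pos: [0.5263, -0.3118, 0.253]
orientation: [-0.153, 1.545, 0.193]
contact_force: [-0.5, -0.2, -0.4]
grip_width: 0.0
```

Emit:
{"api": "servo_tool", "payload": {
  "motion": [
    [0.002,0,0,0,1],
    [0.002,0,0,0,1]
  ]
}}

```text
clock: 13.05
tcp_pos: [0.526, -0.3115, 0.2499]
orientation: [-0.152, 1.547, 0.194]
contact_force: [-1.0, 0.5, 0.2]
grip_width: 0.0002
```

Emit:
{"api": "servo_tool", "payload": {
  "motion": [
    [0.002,0,0,0,1],
    [0.002,0,0,0,1]
  ]
}}

```text
clock: 13.25
tcp_pos: [0.526, -0.3113, 0.2472]
orientation: [-0.152, 1.547, 0.195]
contact_force: [-0.8, 0.4, 1.4]
grip_width: -0.0001
```

Emit:
{"api": "servo_tool", "payload": {
  "motion": [
    [0.002,0,0,0,1],
    [0.002,0,0,0,1]
  ]
}}

```text
clock: 13.45
tcp_pos: [0.5261, -0.3113, 0.245]
orientation: [-0.152, 1.547, 0.195]
contact_force: [-0.7, -0.4, 2.9]
grip_width: -0.0001
```

Emit:
{"api": "servo_tool", "payload": {
  "motion": [
    [0.002,0,0,0,1],
    [0.002,0,0,0,1]
  ]
}}

```text
clock: 13.65
tcp_pos: [0.5261, -0.3114, 0.243]
orientation: [-0.152, 1.547, 0.195]
contact_force: [-1.5, -0.3, 3.5]
grip_width: 0.0002
```

Emit:
{"api": "servo_tool", "payload": {
  "motion": [
    [0.002,0,0,0,1],
    [0.002,0,0,0,1]
  ]
}}

```text
clock: 13.85
tcp_pos: [0.5262, -0.3113, 0.2415]
orientation: [-0.152, 1.548, 0.194]
contact_force: [-2.8, 0.8, 6.8]
grip_width: 0.0001
```

Emit:
{"api": "servo_tool", "payload": {
  "motion": [
    [0.002,0,0,0,1],
    [0.002,0,0,0,1]
  ]
}}

```text
clock: 14.05
tcp_pos: [0.5263, -0.3111, 0.2413]
orientation: [-0.153, 1.548, 0.193]
contact_force: [-7.0, 0.9, 19.7]
grip_width: 0.0003
```

Emit:
{"api": "servo_tool", "payload": {
  "motion": [
    [0.002,0,0,0,1],
    [0.002,0,0,0,1]
  ]
}}

```text
clock: 14.25
tcp_pos: [0.5264, -0.3109, 0.2412]
orientation: [-0.154, 1.549, 0.192]
contact_force: [-7.7, 2.0, 20.1]
grip_width: 0.0002
```

The spring runs from TCP z ≈ 0.2475 to 0.2414, about 6 mm, at 1.4 to 5 N, then hits a hard stop. The button is fully in. I release and retreat.

Emit:
{"api": "servo_tool", "payload": {
  "motion": [
    [-0.01,0,0,0,1],
    [-0.04,0,0,0,1],
    [-0.08,0,0,0,1],
    [-0.12,0,0,0,1],
    [-0.16,0,0,0,1],
    [-0.16,0,0,0,1],
    [-0.16,0,0,0,1]
  ]
}}

```text
clock: 14.95
tcp_pos: [0.5245, -0.315, 0.4017]
orientation: [-0.155, 1.548, 0.191]
contact_force: [-0.2, 0.5, -0.6]
grip_width: -0.0
```

```bash
python3 - <<'E'
from h import *
o=get_obs();print(o["contact_force"].round(1),abs(o["qvel"]).max())
W=grab_frame("wrist")[:200,180:420,::-1];S=grab_frame("side")[130:290,200:340,::-1]
c=np.zeros((480,800,3),np.uint8)
c[:317,:380]=cv2.resize(W,(380,317),interpolation=cv2.INTER_CUBIC);c[:480,380:]=cv2.resize(S,(420,480),interpolation=cv2.INTER_CUBIC)
cv2.imwrite("pics/f8.png",c)
E
```

```text
[-0.2  0.5 -0.6] 0.04025756078875525
```

View pics/f8.png

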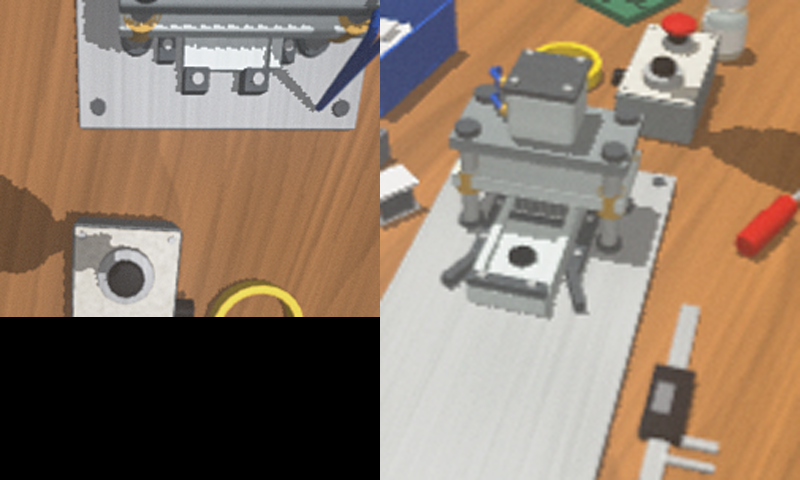

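The tray nose touches both stops at (195,75) and (255,75). The tray is square between the guides, the core stands under the platen at (540,208), and the start button is out. I hand in.

```bash
python3 -c "
from bench import *
print(hand_in())"
```

```text
the job is handed in; nothing more can be done
None
```

The tray is home under the platen, the start button was pressed fully in and let go, and the job is handed in; `hand_in()` gives no verdict. It was done at about 15 s on the robot's clock.

- **Tray:** I nudged the skewed nose sideways with shut fingertips. That left it at about -1.2° and 2 mm off the lane's centre. Then I pushed the tail with two fingertips until it stalled on the back stops at 21 N.
- **Start button:** The first contact was about 9 mm off the button's centre, so I backed off and re-centred. The next press went to 50 N at the wrist, with about 17 N of it sideways. That is under the 120 N wrist limit, but harder than the button needs. I pressed once more in small steps and found about 6 mm of spring travel (1.4 to 5 N) before the hard stop.
- **Last checks:** The last pictures show the tray's nose flush on both stops and the tray square between the guides. The core stands upright under the platen, and the start button is out. The emergency stop and nearby items look unmoved, and the arm is clear with no contact force.
- **Disagreement:** The tail stopped about 5 mm further in than I expected from a 22 mm wide finger. I put this down to narrower fingertips and calibration error, since the pictures show the nose on the stops.

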